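# Tip two flush plates out of their nests and stack them on the carrier

### The job

Unload the two aluminium plates from their tip-up nests: they sit flush, so press each down at the edge beside the thumb notch to tip the other end up, then take it out. Lay the long plate flat on the carrier between its corner guides first, then the short plate flat on top of it, centred and lengthwise with it. Set them down rather than dropping them, and leave everything else on the table as it stands.

Things in the scene. Friction and masses are not known exactly. Their poses are not given: they have to be found in the camera images.
- plate_long: loose bare aluminium plate 140 x 56 x 12 mm (along its x, y, z), about 0.25 kg, four small dark holes near its ends; origin: centre of its underside, z up. Starts flush in nest_long. Tipped up, it can be taken by its two long sides (56 mm apart) near the raised end
- plate_short: loose bare aluminium plate 110 x 56 x 12 mm (along its x, y, z), about 0.2 kg, one 30 mm dark round in the middle (flush, nothing stands out); origin: centre of its underside, z up. Starts flush in nest_short. Tipped up, it can be taken by its two long sides (56 mm apart) near the raised end
- nest_long: fixed black nest block, 170 x 96 x 50 mm (x, y, z); origin: centre of its underside, z up. Top rim at 50 mm. Centred pocket 144 x 59 mm: the 140 mm plate lies in it along x, top flush with the rim, 1.5 to 2 mm free around. The -x end wall has a thumb notch, 40 mm wide, 22 mm deep. At x = +77 mm, y = 0 stands a fixed steel sensor post, 12 mm across, its top at 80 mm
- press_long (a point): point on the top face of the flush plate (50 mm above the nest's underside), 14 mm from its notched edge, nest x = -56 mm: press down here with 5 to 14 N, sinking 12 to 20 mm (a well lies below), and the +x end rises above the rim; pressing the +x end does nothing
- hinge_long (a point): middle of the rocker floor's hinge line, nest x = -15 mm, 38 mm above the nest's underside, at the plate's underside; the hinge runs along the nest's y
- rocker_long (a joint): tilt of the steel rocker floor under the plate: 0 flat, up to 0.5 rad (end stop) with the +x end up; the plate tilts with it. Stiff (0.12 N m), stays where it is left
- nest_short: fixed black nest block, 170 x 96 x 50 mm (x, y, z); origin: centre of its underside, z up. Top rim at 50 mm. Centred pocket 114 x 59 mm: the 110 mm plate lies in it along x, top flush with the rim, 1.5 to 2 mm free around. The -x end wall has a thumb notch, 40 mm wide, 22 mm deep. At x = +77 mm, y = 0 stands a fixed steel sensor post, 12 mm across, its top at 80 mm
- press_short (a point): point on the top face of the flush plate (50 mm above the nest's underside), 12 mm from its notched edge, nest x = -43 mm: press down here with 5 to 14 N, sinking 12 to 20 mm (a well lies below), and the +x end rises above the rim; pressing the +x end does nothing
- hinge_short (a point): middle of the rocker floor's hinge line, nest x = -14 mm, 38 mm above the nest's underside, at the plate's underside; the hinge runs along the nest's y
- rocker_short (a joint): tilt of the steel rocker floor under the plate: 0 flat, up to 0.5 rad (end stop) with the +x end up; the plate tilts with it. Stiff (0.12 N m), stays where it is left
- carrier: fixed grey carrier, base 170 x 96 x 8 mm; origin: centre of its underside, z up. Two white bars (14 mm along x, 44 mm along y, tops at 24 mm) at x = +-45 mm bear the long plate. Steel corner guides, tops at 34 mm, leave it 6 mm at the ends (inner faces x = +-76 mm) and 5 mm at the sides (inner faces y = +-33 mm, only where |x| is 59 to 73 mm); between them the sides are free for fingers
- carrier_seat (a point): centre of the carrier's seat, 24 mm above its underside: where the underside centre of the long plate belongs; axes as the carrier's
- oil_bottle: bystander: upright white bottle, 52 mm across, 115 mm tall; origin: centre of its underside
- screw_jar: bystander: upright clear jar with grey cap, 60 mm across, 70 mm tall; origin: centre of its underside
- gearmotor: bystander: dark gear motor, 42 x 42 mm foot, 70 mm tall; origin: centre of its underside
- limit_switch: bystander: grey switch box, 60 x 34 x 42 mm; origin: centre of its underside
- screwdriver: bystander: screwdriver lying flat, 190 mm long along its x; origin: on the table under it
- wrench: bystander: steel wrench lying flat, 180 mm long along its x; origin: on the table under it

How it is judged (in metres and radians):
On the way, in this order (a step that is already met when the one before it is completed fails the run):
1. the long plate's rocker is tipped up (past 0.2 rad) (value of joint rocker_long above 0.2 rad), for 0.1 s.
2. the long plate lies flat on the carrier's bars between the guides (horizontal distance between plate_long and carrier_seat below 0.01 m and z of plate_long in the frame of carrier_seat between -0.003 and 0.003 m and angle between the x axis of plate_long and the x axis of carrier, either way round below 0.17 rad and angle between plate_long's own z axis and vertical below 0.05 rad and linear speed of plate_long below 0.03 m/s and angular speed of plate_long below 0.3 rad/s), for 0.2 s.
3. the short plate has been tipped up by its rocker (past 0.1 rad) and is lifted out (value of joint rocker_short above 0.1 rad and height (world z) of plate_short above 0.075 m), for 0.1 s.
At the end, for the whole second after the job is handed in: The long plate lies flat at rest on the carrier's bars, centre within 10 mm of the seat and lengthwise with the carrier within 0.17 rad; the short plate lies flat at rest on it, right side up, centres within 12 mm and lengthwise within 0.2 rad; both released (all of step 2 and horizontal distance between plate_short and plate_long below 0.012 m and z of plate_short in the frame of carrier_seat between 0.009 and 0.015 m and angle between the x axis of plate_short and the x axis of plate_long, either way round below 0.2 rad and angle between plate_short's own z axis and vertical below 0.05 rad and linear speed of plate_short below 0.03 m/s and angular speed of plate_short below 0.3 rad/s); the robot touches nothing.
It fails at once if a bystander is shifted by more than 20 mm (distance of any of oil_bottle, screw_jar, gearmotor, limit_switch, screwdriver, wrench from where it was at the start of the episode above 0.02 m).
It fails at once if a plate is dropped or thrown (faster than 0.5 m/s while not held) ((contact force between the fingers and plate_long below 0.05 N and linear speed of plate_long above 0.5 m/s) or (contact force between the fingers and plate_short below 0.05 N and linear speed of plate_short above 0.5 m/s)).
It also fails if it takes over 72 s, if anything falls off the work surface, if the arm or the gripper's body presses on something with over 40 N, if the wrist force passes 120 N, or if a joint passes its speed limit or range.

### The arm

A 6-joint arm with a two-finger parallel gripper is mounted at the origin on the work surface. World frame = base frame: x ahead of the robot, y to its left, z up, the work surface at z = 0. Lengths are in mm, angles in degrees, forces in N, time in s.
With the tool pointing down it reaches from about 275 to 750 mm from the base axis. Payload 10.2 kg.
Tool frame: the origin (TCP) lies at the very end of the fingers, on their centre line; the grasp point (between the pads) lies 19 mm behind it; z points along the fingers, y is the direction in which the jaws open and shut (so a half turn about z gives the same grasp; the last joint's range is limited). The gripper opens to 85 mm and grips with 20 to 120 N. Pads are 22 mm wide; open, the fingers measure 114 mm over their backs; the gripper's body (76 mm by 85 mm) begins 54 mm behind the grasp point. The pads swing forward as they close: fully open they stand 13 mm farther back than shut.
Start: joints at [-89.92, 17.928, 85.812, -0, 76.261, -12.8], TCP at [117.015, -511.799, 231.294] pointing down, gripper open.
Joint ranges: [-168.41, 168.41], [-55.51, 124.54], [10.69, 146.95], [-70.63, 250.63], [1, 178], [-165.06, 165.06]. Speed limits (degrees/s): [136.94, 136.94, 172.46, 180, 180, 180].

### API

Orientations are given as a 3x3 rotation matrix whose columns are the frame's x, y, z axes.
In Python, from workcell import arm gives the robot as it stands. The module is installed in compiled form; this text tells all that it offers.
- The arm moves only by the tool step_arm, never from a script. Its argument "targets" is a list of rows, each an object with "translation": the shift along the world's x, y, z in mm, a list of three; "twist": the turn, a rotation vector about the world's x, y, z in degrees, a list of three. In form: [{"translation": [dx, dy, dz], "twist": [rx, ry, rz]}, ...]. A call has 1 to 8 rows; each row is the pose to reach, as a shift and turn from the pose commanded when the call began; what a row does not reach only later rows make up. A row lasts 1/8 s, in which the tool goes at most 62.5 mm and 10.7 degrees, less where a joint would pass 70% of its speed; a pose out of reach is approached as far as the arm can. A call with a gripper value outside its range is refused whole. "fingers" is the finger opening in mm, from 0 to 85.4, set as the call begins (left out, the last holds). The fingers move at their own pace and stop on an object; "squeeze" is the grip in N (left out, the last holds). Time passes only in rows, so rows that repeat a pose let the fingers close. It gives the time, the measured TCP pose, the force and the opening at its end, in the units of the state.
- arm.get_state(): the state, without advancing time (a new reading comes with each control period).
- arm.snapshot(name): name is "scene" or "top"; returns the picture (400x640x3 uint8, blue, green, red); there is no depth.
- arm.calibration(name): a dict with "fx", "fy", "cx", "cy" (pixels), "k1" (the pictures are not rectified: a ray, as slopes to the right and down, at radius r is drawn at 1 + k1 r^2 times it, then the intrinsics apply), "R" (3x3) and "t" (3): a world point X has camera coordinates R X + t. Camera axes: x right, y down, z forward; pixel columns grow to the right and rows downward; lengths in mm; the calibration is good to about 2 mm. A picture is of the moment at which its call begins. calibration takes no time and is no camera call.
- arm.finish_job(): hands the job in, once; it reports no verdict.
The state is a dict: "clock": time; "joint_positions": joint angles; "joint_velocities": joint speeds; "joint_efforts": joint torques, N m; "tcp_pos": TCP position; "eef_rot": TCP orientation; "contact_force": force on the tool from outside, world axes, zero at the start; "ft_torque": the same for the moment, N m; "finger_gap": opening from 0.0 (shut) to 1.0 (fully open).
Only numpy, scipy, OpenCV 4.12 (cv2) and the standard library are available. Lean on these libraries where they do the work, as an engineer would, in place of code of your own. Each camera call takes 0.05 s, during which the arm holds its last target. There are 200 camera calls.

## Working session

There is one attempt and no reset: what is moved stays moved. The work goes in short steps, Python scripts to look and compute and a tool call to move; the robot and the scene stay as the last step left them, time stands still between calls to the robot, and variables do not carry over. Pictures are saved under pics/ and viewed, about 8 in all and at most 12, crops included, and the job is handed in when it is done.

Besides the shell and the picture viewer there is one more tool, called after "Emit:" in YAML: its name, and indented under it one key for each argument. step_arm: Moves the arm, as the interface text tells. Its arguments: {"type":"object","properties":{"targets":{"type":"array","items":{"type":"object","properties":{"translation":{"type":"array","items":{"type":"number"}},"twist":{"type":"array","items":{"type":"number"}}}}},"fingers":{"type":"number"},"squeeze":{"type":"number"}},"required":["targets"]}

```bash
mkdir -p pics; python3 - <<'E'
from workcell import arm
import cv2,numpy as np
for n in("scene","top"):
    cv2.imwrite(f"pics/{n}0.png",arm.snapshot(n))
    c=arm.calibration(n); R=np.array(c["R"]);t=np.array(c["t"])
    print(n,{k:c[k] for k in("fx","fy","cx","cy","k1")},R.round(3).tolist(),"cam",(-R.T@t).round(0))
s=arm.get_state();print(s)
E
```

```text
scene {'fx': 471.5916399922222, 'fy': 471.5916399922222, 'cx': 311.77255314367375, 'cy': 199.17889894795394, 'k1': -0.11733154714635255} [[-0.56, 0.828, 0.011], [0.437, 0.307, -0.845], [-0.704, -0.469, -0.534]] cam [1655.  747.  914.]
top {'fx': 460.50132522836077, 'fy': 460.50132522836077, 'cx': 319.0754703121784, 'cy': 199.0895457155512, 'k1': 0.013736255717648058} [[0.028, -1.0, -0.004], [-0.98, -0.027, -0.196], [0.196, 0.009, -0.981]] cam [ 293.   -9. 1286.]
{'clock': 0.1, 'joint_positions': array([-8.99197510e+01,  1.79554753e+01,  8.58470977e+01, -1.23398581e-03,
        7.62575887e+01, -1.27999486e+01]), 'joint_velocities': array([ 0.00223625, -0.06564072, -0.14664532,  0.04290418, -0.09768079,
        0.06072748]), 'joint_efforts': array([ 2.29069250e-03, -4.12901330e+01, -2.60146379e+01, -2.38700477e-04,
        3.08077353e-03, -3.44283535e-05]), 'tcp_pos': array([ 117.01130995, -511.58879762,  230.81591238]), 'eef_rot': array([[ 9.74837154e-01,  2.22918196e-01, -2.23912316e-05],
       [ 2.22918096e-01, -9.74836612e-01,  1.04998962e-03],
       [ 2.12234000e-04, -1.02856030e-03, -9.99999449e-01]]), 'contact_force': array([-0.29557986, -0.35010341, -0.37818795]), 'ft_torque': array([0.00503925, 0.01770659, 0.04294204]), 'finger_gap': 0.9995343457327681}
```

View pics/top0.png

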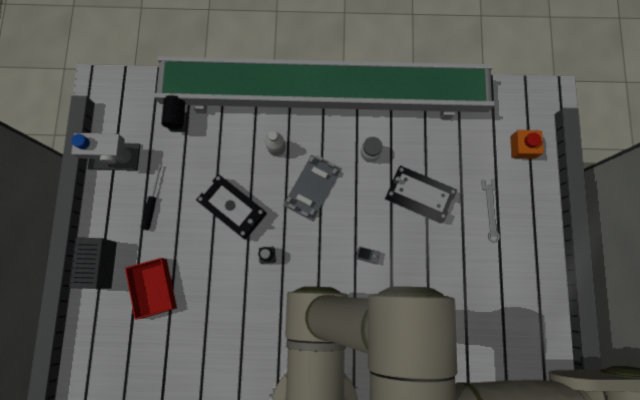

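View pics/scene0.png

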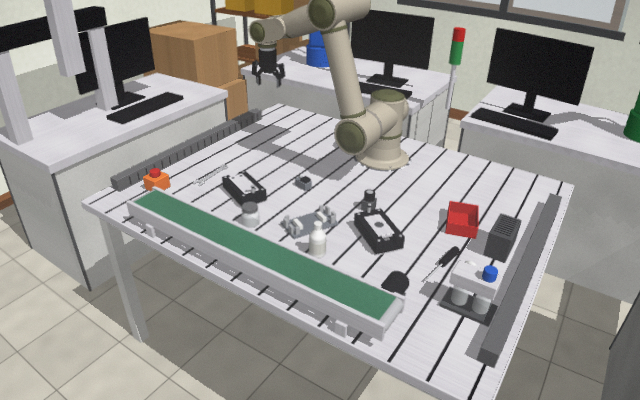

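The top view shows the short nest at (231,206), the carrier at (313,186) and the long nest at (421,193). I'll zoom into all three in both views and run a first contour measurement.

```bash
cat > h.py <<'E'
from workcell import arm
import cv2,numpy as np
def cal(n):
    c=arm.calibration(n); K=np.array([[c["fx"],0,c["cx"]],[0,c["fy"],c["cy"]],[0,0,1]])
    return K,np.array([c["k1"],0,0,0,0.]),np.array(c["R"]),np.array(c["t"]).ravel()
def pix(n,X):
    K,d,R,t=cal(n); return cv2.projectPoints(np.array(X,float).reshape(-1,1,3),cv2.Rodrigues(R)[0],t,K,d)[0].reshape(-1,2)
def ray(n,p,z):
    K,d,R,t=cal(n); u=cv2.undistortPoints(np.array(p,float).reshape(-1,1,2),K,d).reshape(-1,2)
    D=np.c_[u,np.ones(len(u))]@R; C=-R.T@t
    return C+D*((z-C[2])/D[:,2])[:,None]
def tiles(name,items):
    rows=[np.hstack([cv2.resize(im[y:y+h,x:x+w],(W,H),interpolation=cv2.INTER_CUBIC) for im,x,y,w,h in r]) for r,W,H in items]
    cv2.imwrite(name,np.vstack(rows))
E
python3 - <<'E'
from h import *
t=cv2.imread("pics/top0.png");s=cv2.imread("pics/scene0.png")
b=lambda i:cv2.convertScaleAbs(i,alpha=1.5,beta=15)
t,s=b(t),b(s)
tiles("pics/z0.png",[([(t,190,166,88,80),(t,270,146,88,80),(t,378,152,88,80)],264,240),([(s,345,190,70,70),(s,270,185,80,80),(s,210,155,70,70)],264,264)])
g=cv2.cvtColor(t,6)
for nm,(x,y,w,h) in dict(short=(190,166,88,80),long=(378,152,88,80)).items():
    m=(g[y:y+h,x:x+w]<100).astype(np.uint8)
    cs,_=cv2.findContours(m,0,1); c=max(cs,key=cv2.contourArea)+[[x,y]]
    r=cv2.minAreaRect(c);bp=cv2.boxPoints(r); W=ray("top",bp,50)
    print(nm,r,W.round(0).tolist(),np.linalg.norm(np.roll(W,-1,0)-W,axis=1).round(0),W.mean(0))
print(ray("top",[[313,186],[371,150],[275,143],[369,255],[266,255]],10).round(0))
E
```

```text
short ((231.443115234375, 205.79867553710938), (84.45310974121094, 63.135868072509766), 74.21924591064453) [[602.0, 363.0, 50.0], [656.0, 198.0, 50.0], [430.0, 123.0, 50.0], [380.0, 283.0, 50.0]] [174. 237. 168. 236.] [516.74070636 241.58953125  50.        ]
long ((418.1827392578125, 187.30564880371094), (78.25831604003906, 68.8205795288086), 81.38435363769531) [[673.0, -159.0, 50.0], [708.0, -349.0, 50.0], [490.0, -375.0, 50.0], [457.0, -191.0, 50.0]] [193. 220. 187. 219.] [ 582.21394598 -268.44439045   50.        ]
[[ 585.   21.   10.]
 [ 696. -143.   10.]
 [ 710.  135.   10.]
 [ 395. -139.   10.]
 [ 387.  145.   10.]]
```

View pics/z0.png

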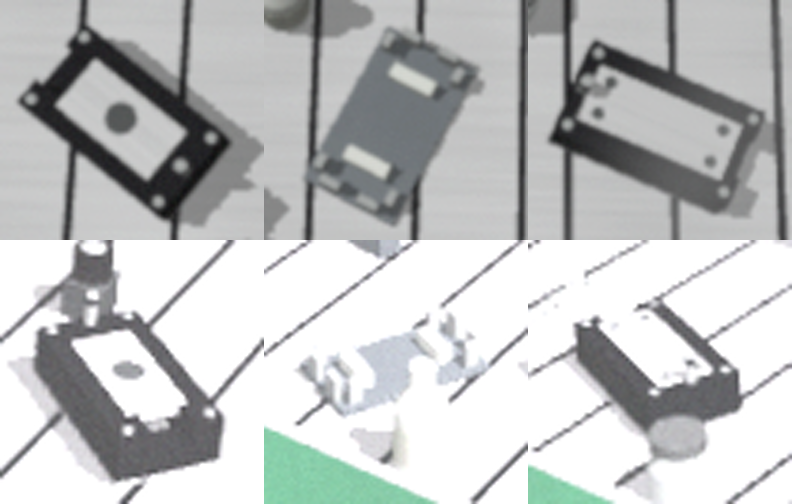

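Short nest: the post is at the lower-right end (tile 181,165) and the notch at the upper left. Carrier bars are clear. For the long nest the notch and post ends are ambiguous, so I'll zoom in more.

```bash
python3 - <<'E'
from h import *
t=cv2.imread("pics/top0.png");s=cv2.imread("pics/scene0.png")
g=lambda i,a,b:cv2.convertScaleAbs(i,alpha=a,beta=b)
tiles("pics/z1.png",[([(g(t,1.3,0),382,160,80,62),(g(s,.9,0),218,160,55,43)],400,310),([(g(t,1.3,0),192,170,80,44*80//62+5),(g(t,1.3,0),276,150,74,57)],400,290)])
E
```

```text
(no output)
```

View pics/z1.png

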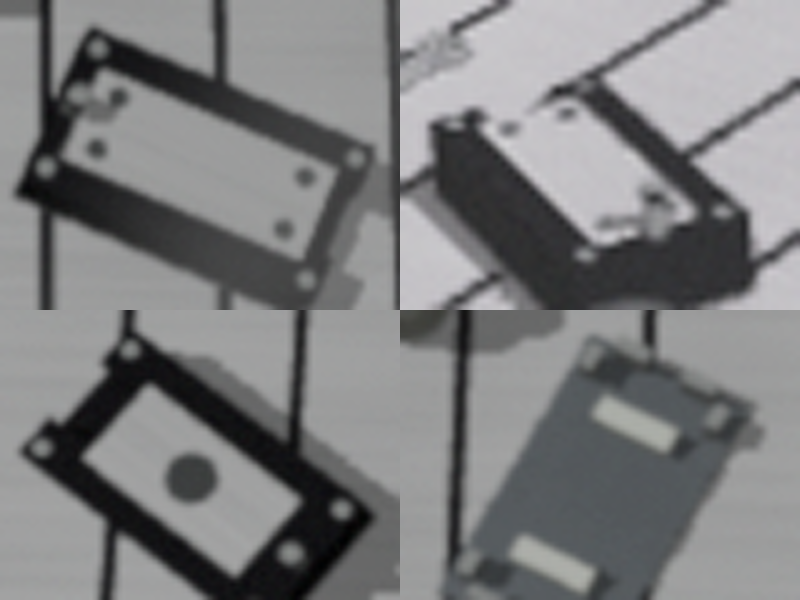

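The long nest has its post at the upper-left end (tile 80,95) and its notch at the lower-right end, so +x points up-left in the image. Now I'll measure the plates, bars and screws.

```bash
python3 - <<'E'
from h import *
t=cv2.imread("pics/top0.png");g=cv2.cvtColor(t,6)
def rect(x,y,w,h,thr,seed,z,k=3):
    m=(g[y:y+h,x:x+w]>thr).astype(np.uint8)
    if k: m=cv2.morphologyEx(m,cv2.MORPH_OPEN,np.ones((k,k)))
    n,l,_,_=cv2.connectedComponentsWithStats(m,connectivity=4); i=l[seed[1]-y,seed[0]-x]
    c=max(cv2.findContours((l==i).astype(np.uint8),0,1)[0],key=cv2.contourArea)+[[x,y]]
    bp=cv2.boxPoints(cv2.minAreaRect(c.astype(np.float32))); W=ray("top",bp,z)
    e=np.roll(W,-1,0)-W; L=np.linalg.norm(e,axis=1); j=L.argmax()
    print(seed,W.mean(0).round(1),"sides",L.round(0),"yaw",np.degrees(np.arctan2(e[j,1],e[j,0]))%180)
rect(378,152,88,80,75,(418,190),50,5)
rect(190,166,88,80,75,(220,200),50)
for s in((401+0,171),(390,193),(0,0)):pass
mask=lambda s,r:None
b=[]
for c in((276+(640-400)/5.41,150+(425-310)/5.09),(276+(555-400)/5.41,150+(565-310)/5.09)):
    x,y=int(c[0])-9,int(c[1])-8; m=(g[y:y+16,x:x+18]>125).astype(np.uint8)
    n,l,st,ce=cv2.connectedComponentsWithStats(m); i=1+st[1:,4].argmax(); b.append(ce[i]+[x,y]); print(b[-1],st[i])
W=ray("top",b,24);d=W[0]-W[1];print("carrier",W.mean(0),np.linalg.norm(d),"(90)",np.degrees(np.arctan2(d[1],d[0])))
sc=lambda L,x,y,sx,sy:[(x+u/sx,y+v/sy) for u,v in L]
for nm,P in(("long",sc([(98,48),(355,158),(305,280),(45,166)],382,160,5,5)),("short",sc([(130,38),(341,199),(42,137)],192,170,5,290/61))):
    W=ray("top",P,50); print(nm,W.round(1).tolist(), W.mean(0) if nm=="long" else (W[1]+W[2])/2)
print("posts(z80)",ray("top",sc([(80,95)],382,160,5,5)+sc([(291,243)],192,170,5,290/61),80))
E
```

```text
(418, 190) [ 566.2 -278.7   50. ] sides [ 58. 140.  57. 139.] yaw 67.32748224181991
(220, 200) [516.7 245.7  50. ] sides [ 58. 112.  57. 111.] yaw 52.34868342151012
[318.95744681 171.80851064] [ 2  4 13  9 47]
[303.76086957 199.23913043] [ 3  3 13  9 46]
carrier [583.6092008   25.55253935  24.        ] 89.75900740377028 (90) -26.6259575746108
long [[629.4, -223.5, 50.0], [570.9, -363.6, 50.0], [502.4, -334.6, 50.0], [561.8, -194.0, 50.0]] [ 566.10006991 -278.91362944   50.        ]
short [[591.7, 283.5, 50.0], [500.1, 161.9, 50.0], [531.8, 327.5, 50.0]] [515.90726588 244.6763289   50.        ]
posts(z80) [[ 594.8422916  -208.41827199   80.        ]
 [ 469.50346616  182.87747589   80.        ]]
```

Sizes and checks agree:

| Item | Centre (mm) | +x yaw | Check |
|---|---|---|---|
| Long nest | (566, -279) | 67.3° | post 76 mm out |
| Short nest | (516.5, 245.5) | 232.3° | post 78 mm out |
| Carrier | (583.6, 25.6) | -26.6° | bars 89.8 mm apart |

Next, move above press_long at (544.6, -330.5) with the fingers shut.

Emit:
step_arm:
  targets:
    - {"translation": [50, 21, -5], "twist": [0, 0, 6.8]}
    - {"translation": [107, 45, -20], "twist": [0, 0, 13.6]}
    - {"translation": [163, 69, -40], "twist": [0, 0, 20.4]}
    - {"translation": [220, 93, -60], "twist": [0, 0, 27.2]}
    - {"translation": [277, 117, -80], "twist": [0, 0, 34]}
    - {"translation": [333, 141, -100], "twist": [0, 0, 40.8]}
    - {"translation": [385, 163, -115], "twist": [0, 0, 47.6]}
    - {"translation": [427.6, 181.3, -121], "twist": [0, 0, 54.4]}
  fingers: 0
  squeeze: 80

```text
clock: 1.1
tcp_pos: [546.1, -328.9, 108.8]
eef_rot: [[0.382, 0.924, -0.002], [0.924, -0.382, 0.001], [0.001, -0.002, -1.0]]
contact_force: [-0.8, -1.2, 0.2]
finger_gap: -0.002
```

Emit:
step_arm:
  targets:
    - {"translation": [0, 0, -20], "twist": [0, 0, 0]}
    - {"translation": [0, 0, -42], "twist": [0, 0, 0]}
    - {"translation": [0, 0, -54], "twist": [0, 0, 0]}
    - {"translation": [0, 0, -58], "twist": [0, 0, 0]}
    - {"translation": [0, 0, -60], "twist": [0, 0, 0]}
    - {"translation": [0, 0, -62], "twist": [0, 0, 0]}

```text
clock: 1.85
tcp_pos: [544.8, -331.0, 49.3]
eef_rot: [[0.386, 0.922, 0.001], [0.922, -0.386, -0.001], [-0.001, 0.001, -1.0]]
contact_force: [-2.3, -1.1, 5.8]
finger_gap: 0.004
```

Emit:
step_arm:
  targets:
    - {"translation": [0, 0, -2], "twist": [0, 0, 0]}
    - {"translation": [0, 0, -4], "twist": [0, 0, 0]}
    - {"translation": [0, 0, -6], "twist": [0, 0, 0]}
    - {"translation": [0, 0, -8], "twist": [0, 0, 0]}
    - {"translation": [0, 0, -9], "twist": [0, 0, 0]}
    - {"translation": [0, 0, -10], "twist": [0, 0, 0]}

```text
clock: 2.6
tcp_pos: [544.5, -332.2, 39.5]
eef_rot: [[0.386, 0.922, 0.001], [0.922, -0.386, -0.003], [-0.003, 0.002, -1.0]]
contact_force: [-4.7, -5.4, 5.1]
finger_gap: 0.003
```

Emit:
step_arm:
  targets:
    - {"translation": [0, 0, -1], "twist": [0, 0, 0]}
    - {"translation": [0, 0, -2], "twist": [0, 0, 0]}
    - {"translation": [0, 0, -3], "twist": [0, 0, 0]}
    - {"translation": [0, 0, -3], "twist": [0, 0, 0]}

```text
clock: 3.1
tcp_pos: [544.5, -332.2, 36.3]
eef_rot: [[0.386, 0.922, 0.001], [0.922, -0.386, -0.003], [-0.003, 0.002, -1.0]]
contact_force: [-3.8, -5.3, 3.4]
finger_gap: 0.001
```

```bash
python3 - <<'E'
from h import *
s=arm.snapshot("scene");t=arm.snapshot("top");cv2.imwrite("pics/scene1.png",s);cv2.imwrite("pics/top1.png",t)
g=lambda i,a,b:cv2.convertScaleAbs(i,alpha=a,beta=b)
tiles("pics/z2.png",[([(g(s,.9,0),208,140,75,75),(g(t,1.3,0),382,150,80,80)],400,400)])
st=arm.get_state();print(st["tcp_pos"],st["contact_force"])
E
```

```text
[ 544.53826886 -332.15344779   36.39860886] [-3.84486956 -4.96044258  3.22473794]
```

View pics/z2.png

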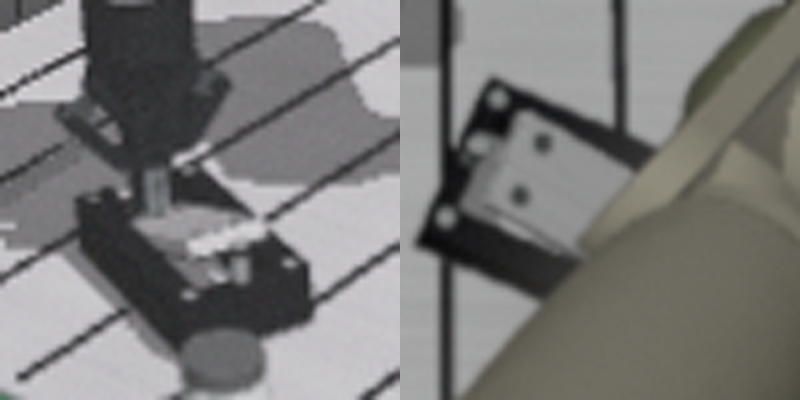

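Plate is tipped, with the raised end white in the scene tile (225,237) and end holes at (543,143) and (519,195) in the top tile. Estimating the tilt from the hole shift.

```bash
python3 - <<'E'
from h import *
y=np.radians(67.3);ex=np.array([np.cos(y),np.sin(y),0]);O=np.array([566.2,-278.8,0])
P0=ray("top",[[406,179.4],[401.4,190.0]],50).mean(0);d0=(P0-O)@ex;print("hole x",d0)
p1=np.mean([[410.6,178.6],[405.8,189]],0)
for th in np.arange(.2,.52,.05):
    u=d0+15; q=O+ex*(-15+u*np.cos(th)-12*np.sin(th))+[0,0,38+u*np.sin(th)+12*np.cos(th)]
    print(round(th,2),(pix("top",q)[0]-p1).round(1))
E
```

```text
hole x 53.87527577395758
0.2 [-2.3  0.2]
0.25 [-1.6  0.1]
0.3 [-0.9  0.1]
0.35 [-0.1  0.1]
0.4 [0.7 0.1]
0.45 [1.6 0.1]
0.5 [2.5 0.2]
```

Tilt is about 0.36 rad. More tilt gives the fingers more room above the rim, so press a bit further.

Emit:
step_arm:
  targets:
    - {"translation": [0, 0, -1], "twist": [0, 0, 0]}
    - {"translation": [0, 0, -2], "twist": [0, 0, 0]}
    - {"translation": [0, 0, -3], "twist": [0, 0, 0]}
    - {"translation": [0, 0, -4], "twist": [0, 0, 0]}
    - {"translation": [0, 0, -4], "twist": [0, 0, 0]}

```text
clock: 3.82
tcp_pos: [544.6, -331.8, 32.1]
eef_rot: [[0.386, 0.922, 0.001], [0.922, -0.386, -0.003], [-0.002, 0.002, -1.0]]
contact_force: [-2.3, -4.0, 3.4]
finger_gap: -0.001
```

Emit:
step_arm:
  targets:
    - {"translation": [0, 0, 25], "twist": [0, 0, 0]}
    - {"translation": [0, 0, 60], "twist": [0, 0, 0]}
    - {"translation": [3, 7, 80], "twist": [4, -1.7, 0]}
    - {"translation": [11, 27, 84], "twist": [10, -4.2, 0]}
    - {"translation": [20, 48, 82], "twist": [17, -7.1, 0]}
    - {"translation": [27.2, 65, 81], "twist": [23.06, -9.65, 0]}
    - {"translation": [27.2, 65, 81], "twist": [23.06, -9.65, 0]}
    - {"translation": [27.2, 65, 81], "twist": [23.06, -9.65, 0]}
  fingers: 68

```text
clock: 4.82
tcp_pos: [571.9, -265.8, 112.5]
eef_rot: [[0.35, 0.922, 0.163], [0.837, -0.386, 0.388], [0.421, 0.0, -0.907]]
contact_force: [-0.2, -0.3, 0.2]
finger_gap: 0.799
```

Emit:
step_arm:
  targets:
    - {"translation": [3.3, 7.8, -18], "twist": [0, 0, 0]}
    - {"translation": [5.7, 13.7, -31.7], "twist": [0, 0, 0]}
    - {"translation": [7.3, 17.6, -40.8], "twist": [0, 0, 0]}
    - {"translation": [8.2, 19.5, -45.3], "twist": [0, 0, 0]}
    - {"translation": [9, 21.5, -49.8], "twist": [0, 0, 0]}
    - {"translation": [9.5, 22.6, -52.5], "twist": [0, 0, 0]}
    - {"translation": [9.5, 22.6, -52.5], "twist": [0, 0, 0]}

```text
clock: 5.7
tcp_pos: [581.3, -242.9, 59.8]
eef_rot: [[0.35, 0.922, 0.163], [0.836, -0.386, 0.39], [0.423, -0.0, -0.906]]
contact_force: [0.6, -0.2, 0.7]
finger_gap: 0.798
```

```bash
python3 - <<'E'
from h import *
s=arm.snapshot("scene");t=arm.snapshot("top");cv2.imwrite("pics/scene2.png",s);cv2.imwrite("pics/top2.png",t)
g=lambda i,a,b:cv2.convertScaleAbs(i,alpha=a,beta=b)
tiles("pics/z3.png",[([(g(s,1.1,10),208,140,75,75),(g(t,1.3,0),382,150,80,80)],400,400)])
st=arm.get_state();print(st["tcp_pos"],st["contact_force"])
E
```

```text
[ 581.35747912 -243.04957079   59.97425862] [ 0.55417926  0.73791615 -0.14408456]
```

View pics/z3.png

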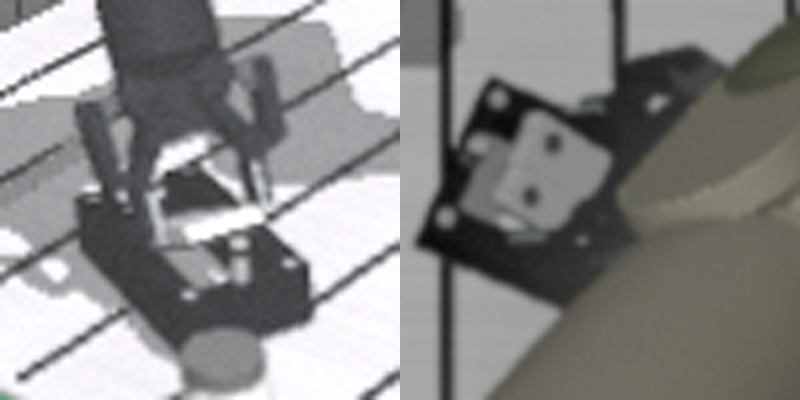

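Fingers straddle the raised end (scene tile tips at (160,240) and (265,205)), and the holes put tilt at about 0.48. Feeling down a few mm more.

Emit:
step_arm:
  targets:
    - {"translation": [0.3, 0.8, -1.8], "twist": [0, 0, 0]}
    - {"translation": [0.65, 1.6, -3.6], "twist": [0, 0, 0]}
    - {"translation": [1.0, 2.3, -5.4], "twist": [0, 0, 0]}
    - {"translation": [1.0, 2.3, -5.4], "twist": [0, 0, 0]}

```text
clock: 6.3
tcp_pos: [582.3, -240.5, 54.2]
eef_rot: [[0.35, 0.922, 0.163], [0.836, -0.386, 0.39], [0.423, -0.0, -0.906]]
contact_force: [-0.0, -0.1, -0.2]
finger_gap: 0.793
```

Emit:
step_arm:
  targets:
    - {"translation": [0, 0, 0], "twist": [0, 0, 0]}
    - {"translation": [0, 0, 0], "twist": [0, 0, 0]}
    - {"translation": [0, 0, 0], "twist": [0, 0, 0]}
    - {"translation": [0, 0, 0], "twist": [0, 0, 0]}
  fingers: 50
  squeeze: 80

```text
clock: 6.8
tcp_pos: [582.4, -240.7, 54.5]
eef_rot: [[0.35, 0.922, 0.163], [0.836, -0.386, 0.39], [0.422, 0.0, -0.906]]
contact_force: [0.2, 0.3, 0.0]
finger_gap: 0.632
```

Emit:
step_arm:
  targets:
    - {"translation": [0, 0, 3], "twist": [0, 0, 0]}
    - {"translation": [0, 0, 8], "twist": [0, 0, 0]}
    - {"translation": [0, 0, 15], "twist": [0, 0, 0]}
    - {"translation": [0, 0, 24], "twist": [0, 0, 0]}
    - {"translation": [0, 0, 34], "twist": [0, 0, 0]}

```text
clock: 7.42
tcp_pos: [582.3, -240.6, 89.2]
eef_rot: [[0.35, 0.922, 0.163], [0.836, -0.386, 0.39], [0.423, 0.0, -0.906]]
contact_force: [-0.1, 0.4, -2.8]
finger_gap: 0.636
```

Emit:
step_arm:
  targets:
    - {"translation": [0, 0, 15], "twist": [0, 0, 0]}
    - {"translation": [0, 0, 32], "twist": [-1, 0.4, 0]}
    - {"translation": [0, 0, 48], "twist": [-5, 2.1, 0]}
    - {"translation": [0, 0, 58], "twist": [-10, 4.2, 0]}
    - {"translation": [0, 0, 62], "twist": [-16, 6.7, 0]}
    - {"translation": [0, 0, 62], "twist": [-21, 8.8, 0]}
    - {"translation": [0, 0, 62], "twist": [-23.06, 9.65, 0]}

```text
clock: 8.3
tcp_pos: [582.8, -239.8, 151.9]
eef_rot: [[0.385, 0.923, 0.001], [0.923, -0.385, -0.003], [-0.002, 0.002, -1.0]]
contact_force: [-1.9, 0.3, -1.9]
finger_gap: 0.637
```

Emit:
step_arm:
  targets:
    - {"translation": [-2, 15, 0], "twist": [0, 0, 4]}
    - {"translation": [-6, 48, 0], "twist": [0, 0, 14]}
    - {"translation": [-12, 90, 0], "twist": [0, 0, 24]}
    - {"translation": [-17, 132, 0], "twist": [0, 0, 34]}
    - {"translation": [-22, 174, 0], "twist": [0, 0, 44]}
    - {"translation": [-28, 216, 0], "twist": [0, 0, 54]}
    - {"translation": [-33, 255, 0], "twist": [0, 0, 64]}
    - {"translation": [-36, 275, 0], "twist": [0, 0, 74]}

```text
clock: 9.3
tcp_pos: [546.0, 36.4, 151.6]
eef_rot: [[-0.785, 0.62, 0.001], [0.62, 0.785, -0.0], [-0.001, 0.0, -1.0]]
contact_force: [-0.4, -0.3, -2.2]
finger_gap: 0.638
```

Emit:
step_arm:
  targets:
    - {"translation": [-1, 8, -2], "twist": [0, 0, 8]}
    - {"translation": [-1.2, 10.5, -12], "twist": [0, 0, 12.1]}
    - {"translation": [-1.2, 10.5, -32], "twist": [0, 0, 12.1]}
    - {"translation": [-1.2, 10.5, -50], "twist": [0, 0, 12.1]}
    - {"translation": [-1.2, 10.5, -60], "twist": [0, 0, 12.1]}
    - {"translation": [-1.2, 10.5, -60], "twist": [0, 0, 12.1]}
    - {"translation": [-1.2, 10.5, -60], "twist": [0, 0, 12.1]}

```text
clock: 10.18
tcp_pos: [545.6, 44.9, 91.3]
eef_rot: [[-0.894, 0.448, 0.001], [0.448, 0.894, -0.0], [-0.001, 0.0, -1.0]]
contact_force: [0.6, 0.5, -1.5]
finger_gap: 0.635
```

```bash
python3 - <<'E'
from h import *
s=arm.snapshot("scene");t=arm.snapshot("top");cv2.imwrite("pics/scene3.png",s);cv2.imwrite("pics/top3.png",t)
g=lambda i,a,b:cv2.convertScaleAbs(i,alpha=a,beta=b)
tiles("pics/z4.png",[([(g(s,.9,0),260,160,90,90),(g(t,1.3,0),260,130,100,100)],400,400)])
st=arm.get_state();print(st["tcp_pos"],st["contact_force"],st["clock"],st["joint_positions"],st["eef_rot"].round(3))
E
```

```text
[545.47159361  44.88869769  91.1250102 ] [ 0.16696468  0.33695104 -2.40603767] 10.275 [-7.56303940e+00  2.91602609e+01  9.18383001e+01 -2.22710149e-03
  5.89298679e+01 -7.09411792e+01] [[-0.894  0.448  0.001]
 [ 0.448  0.894 -0.   ]
 [-0.001  0.    -1.   ]]
```

View pics/z4.png

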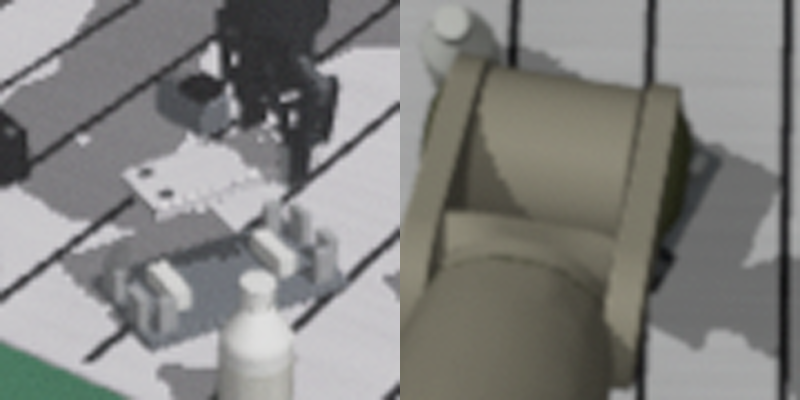

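The plate is held at its +x end with the far end (holes at tile (147,172) and (167,193)) over the carrier. Checking tilt and position against the prediction.

```bash
python3 - <<'E'
from h import *
obs=np.array([[122,177],[157,215],[147,172],[167,193]])/4.444+[260,160]
T=np.array([545.5,44.9,91.1]);ex=np.array([-.894,.448,0]);ey=np.array([-.448,-.894,0]);ez=np.array([0,0,1.])
for a in(-1,1,3,5,7):
    c,s=np.cos(np.radians(a)),np.sin(np.radians(a)); X=ex*c+ez*s; Z=ez*c-ex*s
    g=T+11*ez # underside at grasp x=42.8
    pt=lambda x,y:g+X*(x-42.8)+ey*y+Z*12
    P=[pt(-70,28),pt(-70,-28),pt(-54,13),pt(-54,-13)]
    print(a,(pix("scene",P)-obs).round(1).tolist())
b=cv2.imread("pics/scene3.png")
print(pix("scene",[g]))
E
```

```text
-1 [[-0.8, -3.9], [-0.6, -4.1], [0.2, -1.8], [-0.5, -2.6]]
1 [[-0.9, -2.8], [-0.7, -3.0], [0.1, -0.8], [-0.7, -1.7]]
3 [[-1.0, -1.7], [-0.8, -1.9], [-0.0, 0.1], [-0.7, -0.8]]
5 [[-1.0, -0.7], [-0.8, -0.8], [-0.1, 1.0], [-0.8, 0.2]]
7 [[-1.0, 0.3], [-0.8, 0.2], [-0.1, 1.9], [-0.8, 1.1]]
[[321.31427584 194.93426011]]
```

Far end droops about 4°. Correct the tool by 3.5° and lower.

Emit:
step_arm:
  targets:
    - {"translation": [0.9, -0.4, -8], "twist": [-0.8, -1.6, 0]}
    - {"translation": [0.9, -0.4, -22], "twist": [-1.57, -3.13, 0]}
    - {"translation": [0.9, -0.4, -38], "twist": [-1.57, -3.13, 0]}
    - {"translation": [0.9, -0.4, -52], "twist": [-1.57, -3.13, 0]}
    - {"translation": [0.9, -0.4, -62], "twist": [-1.57, -3.13, 0]}
    - {"translation": [0.9, -0.4, -68], "twist": [-1.57, -3.13, 0]}
    - {"translation": [0.9, -0.4, -71], "twist": [-1.57, -3.13, 0]}
    - {"translation": [0.9, -0.4, -71], "twist": [-1.57, -3.13, 0]}

```text
clock: 11.28
tcp_pos: [546.1, 44.5, 19.5]
eef_rot: [[-0.892, 0.448, 0.055], [0.447, 0.894, -0.027], [-0.061, 0.0, -0.998]]
contact_force: [0.2, 0.2, -1.3]
finger_gap: 0.637
```

Emit:
step_arm:
  targets:
    - {"translation": [0, 0, -1], "twist": [0, 0, 0]}
    - {"translation": [0, 0, -2], "twist": [0, 0, 0]}
    - {"translation": [0, 0, -3], "twist": [0, 0, 0]}
    - {"translation": [0, 0, -4], "twist": [0, 0, 0]}
    - {"translation": [0, 0, -4], "twist": [0, 0, 0]}

```text
clock: 11.9
tcp_pos: [546.0, 44.5, 15.3]
eef_rot: [[-0.892, 0.448, 0.054], [0.447, 0.894, -0.027], [-0.061, -0.0, -0.998]]
contact_force: [0.8, 0.0, -2.3]
finger_gap: 0.632
```

Emit:
step_arm:
  targets:
    - {"translation": [0, 0, -0.7], "twist": [0, 0, 0]}
    - {"translation": [0, 0, -1.4], "twist": [0, 0, 0]}
    - {"translation": [0, 0, -2], "twist": [0, 0, 0]}
    - {"translation": [0, 0, -2], "twist": [0, 0, 0]}

```text
clock: 12.4
tcp_pos: [546.0, 44.5, 13.4]
eef_rot: [[-0.892, 0.448, 0.055], [0.447, 0.894, -0.027], [-0.061, -0.0, -0.998]]
contact_force: [0.2, -0.5, -2.3]
finger_gap: 0.634
```

Emit:
step_arm:
  targets:
    - {"translation": [0, 0, -0.7], "twist": [0, 0, 0]}
    - {"translation": [0, 0, -1.4], "twist": [0, 0, 0]}
    - {"translation": [0, 0, -2], "twist": [0, 0, 0]}
    - {"translation": [0, 0, -2], "twist": [0, 0, 0]}

```text
clock: 12.9
tcp_pos: [546.1, 44.5, 13.2]
eef_rot: [[-0.892, 0.448, 0.055], [0.447, 0.894, -0.028], [-0.062, -0.0, -0.998]]
contact_force: [-9.9, 0.4, 19.5]
finger_gap: 0.636
```

```bash
python3 - <<'E'
from h import *
s=arm.snapshot("scene");cv2.imwrite("pics/scene4.png",s)
g=lambda i,a,b:cv2.convertScaleAbs(i,alpha=a,beta=b)
tiles("pics/z5.png",[([(g(s,.9,0),260,170,90,70)],720,560)])
print(arm.get_state()["contact_force"])
E
```

```text
[-10.6352218   -0.64801695  19.05419362]
```

View pics/z5.png

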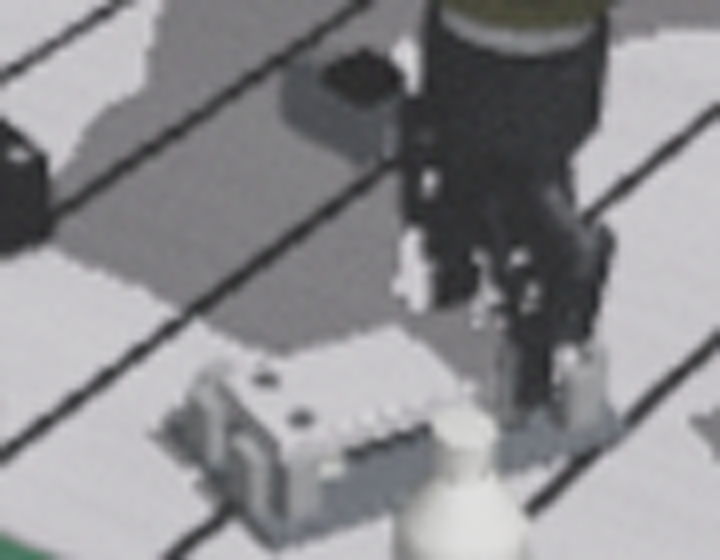

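Contact came at TCP z = 13.2, as predicted (13), and the plate lies between the guides. Ease the load, release and rise.

Emit:
step_arm:
  targets:
    - {"translation": [0, 0, 0.8], "twist": [0, 0, 0]}
    - {"translation": [0, 0, 1.6], "twist": [0, 0, 0]}

```text
clock: 13.2
tcp_pos: [546.0, 44.5, 13.4]
eef_rot: [[-0.892, 0.448, 0.055], [0.447, 0.894, -0.027], [-0.061, 0.0, -0.998]]
contact_force: [-0.6, 0.1, -2.0]
finger_gap: 0.635
```

Emit:
step_arm:
  targets:
    - {"translation": [0, 0, 0], "twist": [0, 0, 0]}
    - {"translation": [0, 0, 0], "twist": [0, 0, 0]}
    - {"translation": [0, 0, 0], "twist": [0, 0, 0]}
    - {"translation": [0, 0, 0], "twist": [0, 0, 0]}
  fingers: 70

```text
clock: 13.7
tcp_pos: [546.1, 44.5, 13.0]
eef_rot: [[-0.892, 0.448, 0.055], [0.447, 0.894, -0.027], [-0.061, 0.0, -0.998]]
contact_force: [0.2, 0.0, -0.3]
finger_gap: 0.817
```

Emit:
step_arm:
  targets:
    - {"translation": [0, 0, 6], "twist": [0, 0, 0]}
    - {"translation": [0, 0, 20], "twist": [0, 0, 0]}
    - {"translation": [0, 0, 45], "twist": [0.5, 1.0, 0]}
    - {"translation": [0, 0, 75], "twist": [1.2, 2.2, 0]}
    - {"translation": [0, 0, 97], "twist": [1.57, 3.13, 0]}
    - {"translation": [0, 0, 100], "twist": [1.57, 3.13, 0]}

```text
clock: 14.45
tcp_pos: [546.9, 44.4, 115.0]
eef_rot: [[-0.894, 0.448, 0.004], [0.448, 0.894, -0.0], [-0.004, 0.001, -1.0]]
contact_force: [0.5, 0.2, -1.1]
finger_gap: 0.82
```

Emit:
step_arm:
  targets:
    - {"translation": [0, 20, 0], "twist": [0, 0, 8]}
    - {"translation": [-1, 52, 0], "twist": [0, 0, 18]}
    - {"translation": [-1.5, 88, 0], "twist": [0, 0, 28]}
    - {"translation": [-2, 124, 0], "twist": [0, 0, 38.5]}
    - {"translation": [-2.5, 160, 0], "twist": [0, 0, 49]}
    - {"translation": [-3, 195, 0], "twist": [0, 0, 59.5]}
    - {"translation": [-3.2, 222, 0], "twist": [0, 0, 70]}
    - {"translation": [-3.2, 235, -5], "twist": [0, 0, 78.9]}
  fingers: 0

```text
clock: 15.45
tcp_pos: [542.3, 280.9, 107.4]
eef_rot: [[-0.606, -0.795, -0.0], [-0.795, 0.606, -0.0], [0.0, 0.0, -1.0]]
contact_force: [-0.2, -1.6, -0.2]
finger_gap: 0.0
```

```bash
python3 - <<'E'
from h import *
t=arm.snapshot("top");s=arm.snapshot("scene");cv2.imwrite("pics/top5.png",t);cv2.imwrite("pics/scene5.png",s)
g=lambda i,a,b:cv2.convertScaleAbs(i,alpha=a,beta=b)
tiles("pics/z6.png",[([(g(t,1.3,0),270,145,80,80),(g(s,.9,0),265,175,80,80)],400,400)])
gr=cv2.cvtColor(t,6)
# expected plate corners on the seat (z=36) from the carrier estimate
a=np.radians(153.4);ex=np.array([np.cos(a),np.sin(a),0]);ey=np.array([-ex[1],ex[0],0]);C=np.array([583.6,25.6,36])
print(pix("top",[C+ex*i*70+ey*j*28 for i,j in((1,1),(1,-1),(-1,-1),(-1,1))]).round(1).tolist())
print(arm.get_state()["tcp_pos"])
E
```

```text
[[308.2, 211.0], [290.4, 201.6], [314.4, 158.6], [331.9, 167.6]]
[541.90517607 280.46072628 106.79379518]
```

View pics/z6.png

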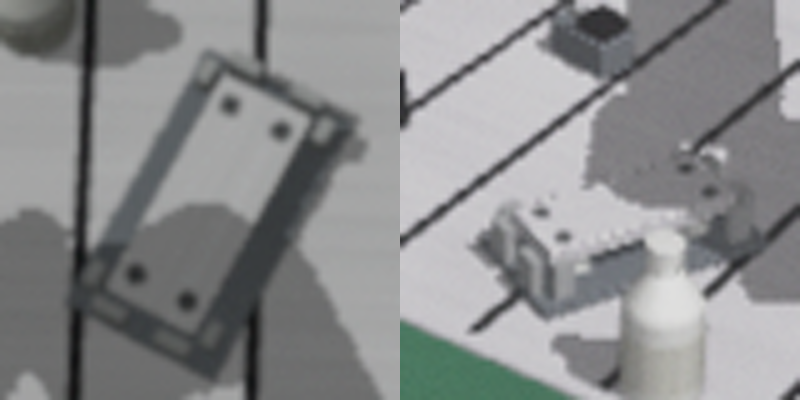

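Long plate lies flat between the guides, its hole centroid about 2 mm from the seat estimate. Now press the short plate.

Emit:
step_arm:
  targets:
    - {"translation": [0, 0, -18], "twist": [0, 0, 0]}
    - {"translation": [0, 0, -40], "twist": [0, 0, 0]}
    - {"translation": [0, 0, -52], "twist": [0, 0, 0]}
    - {"translation": [0, 0, -57], "twist": [0, 0, 0]}
    - {"translation": [0, 0, -60], "twist": [0, 0, 0]}
    - {"translation": [0, 0, -62], "twist": [0, 0, 0]}
    - {"translation": [0, 0, -64], "twist": [0, 0, 0]}
    - {"translation": [0, 0, -66], "twist": [0, 0, 0]}

```text
clock: 16.55
tcp_pos: [544.1, 280.7, 44.1]
eef_rot: [[-0.612, -0.791, 0.005], [-0.791, 0.612, 0.003], [-0.005, -0.002, -1.0]]
contact_force: [0.6, 6.6, 8.3]
finger_gap: 0.003
```

Emit:
step_arm:
  targets:
    - {"translation": [0, 0, -1], "twist": [0, 0, 0]}
    - {"translation": [0, 0, -2], "twist": [0, 0, 0]}
    - {"translation": [0, 0, -2], "twist": [0, 0, 0]}

```text
clock: 16.92
tcp_pos: [544.4, 281.1, 42.2]
eef_rot: [[-0.612, -0.791, 0.006], [-0.791, 0.612, 0.004], [-0.006, -0.002, -1.0]]
contact_force: [1.6, 6.6, 7.0]
finger_gap: -0.001
```

Emit:
step_arm:
  targets:
    - {"translation": [0, 0, -1.2], "twist": [0, 0, 0]}
    - {"translation": [0, 0, -2.4], "twist": [0, 0, 0]}
    - {"translation": [0, 0, -3.2], "twist": [0, 0, 0]}
    - {"translation": [0, 0, -3.2], "twist": [0, 0, 0]}

```text
clock: 17.42
tcp_pos: [544.6, 281.4, 39.1]
eef_rot: [[-0.612, -0.791, 0.006], [-0.791, 0.612, 0.004], [-0.007, -0.002, -1.0]]
contact_force: [3.0, 8.3, 6.1]
finger_gap: -0.001
```

Emit:
step_arm:
  targets:
    - {"translation": [0, 0, -0.7], "twist": [0, 0, 0]}
    - {"translation": [0, 0, -1.5], "twist": [0, 0, 0]}
    - {"translation": [0, 0, -1.5], "twist": [0, 0, 0]}

```text
clock: 17.8
tcp_pos: [544.8, 281.5, 38.8]
eef_rot: [[-0.612, -0.791, 0.007], [-0.791, 0.612, 0.004], [-0.008, -0.003, -1.0]]
contact_force: [-1.5, 7.9, 16.6]
finger_gap: 0.0
```

```bash
python3 - <<'E'
from h import *
t=arm.snapshot("top");s=arm.snapshot("scene");cv2.imwrite("pics/top6.png",t);cv2.imwrite("pics/scene6.png",s)
g=lambda i,a,b:cv2.convertScaleAbs(i,alpha=a,beta=b)
tiles("pics/z7.png",[([(g(t,1.3,0),192,160,80,80),(g(s,.9,0),340,185,80,80)],400,400)])
print(arm.get_state()["contact_force"])
y=np.radians(232.3);ex=np.array([np.cos(y),np.sin(y),0]);ey=np.array([-ex[1],ex[0],0]);O=np.array([516.5,245.5,0])
for th in np.arange(.2,.52,.06):
    f=lambda u,v,w=12:O+ex*(-14+u*np.cos(th)-w*np.sin(th))+ey*v+[0,0,38+u*np.sin(th)+w*np.cos(th)]
    q=[f(69,28),f(69,-28),f(14,0)]
    print(round(th,2),"toptile",((pix("top",q)-[192,160])*5).round(0).tolist(),"scenetile",((pix("scene",q)-[340,185])*5+[400,0]).round(0).tolist())
E
```

```text
[-1.82605498  7.1915103  15.65384552]
0.2 toptile [[290.0, 241.0], [222.0, 320.0], [185.0, 222.0]] scenetile [[522.0, 142.0], [601.0, 128.0], [595.0, 194.0]]
0.26 toptile [[287.0, 237.0], [218.0, 317.0], [184.0, 220.0]] scenetile [[524.0, 138.0], [602.0, 124.0], [596.0, 194.0]]
0.32 toptile [[283.0, 234.0], [214.0, 314.0], [182.0, 219.0]] scenetile [[525.0, 135.0], [604.0, 121.0], [597.0, 194.0]]
0.38 toptile [[279.0, 230.0], [210.0, 311.0], [181.0, 218.0]] scenetile [[527.0, 132.0], [606.0, 118.0], [598.0, 194.0]]
0.44 toptile [[275.0, 226.0], [206.0, 307.0], [179.0, 217.0]] scenetile [[529.0, 129.0], [608.0, 115.0], [598.0, 194.0]]
0.5 toptile [[271.0, 222.0], [201.0, 303.0], [178.0, 215.0]] scenetile [[531.0, 127.0], [610.0, 113.0], [599.0, 195.0]]
```

View pics/z7.png

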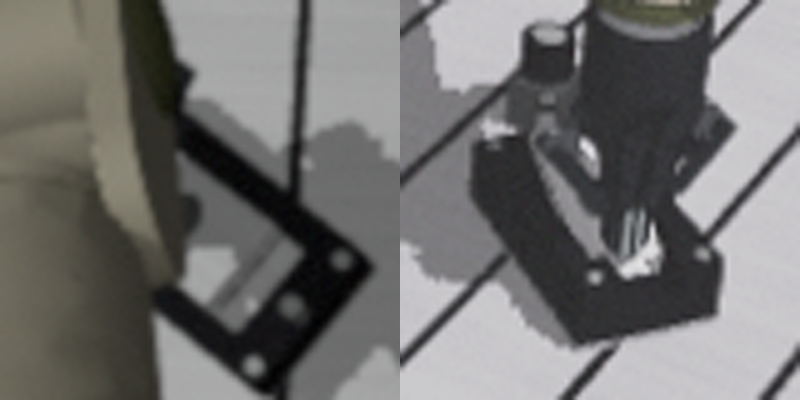

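Force rose to 16 N with no more sinking (end stop). The raised end edge in the top tile, (272,232)–(208,306), fits a tilt of about 0.47–0.5. Retreat, open and tilt the tool by 28°.

Emit:
step_arm:
  targets:
    - {"translation": [0, 0, 15], "twist": [0, 0, 0]}
    - {"translation": [0, 0, 45], "twist": [0, 0, 0]}
    - {"translation": [-3, -4, 66], "twist": [-3, 2.3, 0]}
    - {"translation": [-11, -14, 70], "twist": [-9, 7, 0]}
    - {"translation": [-20, -26, 67], "twist": [-15.5, 12, 0]}
    - {"translation": [-28, -36, 65], "twist": [-20.5, 15.8, 0]}
    - {"translation": [-31, -40.1, 64.2], "twist": [-22.15, 17.12, 0]}
    - {"translation": [-31, -40.1, 64.2], "twist": [-22.15, 17.12, 0]}
  fingers: 68

```text
clock: 18.9
tcp_pos: [511.9, 239.4, 99.5]
eef_rot: [[-0.541, -0.791, -0.287], [-0.699, 0.612, -0.371], [0.468, -0.0, -0.884]]
contact_force: [-0.1, 1.7, 0.4]
finger_gap: 0.796
```

Emit:
step_arm:
  targets:
    - {"translation": [-4.3, -5.6, -13.2], "twist": [0, 0, 0]}
    - {"translation": [-8.6, -11.1, -26.5], "twist": [0, 0, 0]}
    - {"translation": [-11.5, -14.8, -35.3], "twist": [0, 0, 0]}
    - {"translation": [-12.9, -16.7, -39.7], "twist": [0, 0, 0]}
    - {"translation": [-13.8, -17.8, -42.4], "twist": [0, 0, 0]}
    - {"translation": [-14.35, -18.6, -44.2], "twist": [0, 0, 0]}
    - {"translation": [-14.35, -18.6, -44.2], "twist": [0, 0, 0]}

```text
clock: 19.77
tcp_pos: [497.5, 220.8, 55.3]
eef_rot: [[-0.54, -0.791, -0.287], [-0.698, 0.612, -0.371], [0.469, -0.0, -0.883]]
contact_force: [-0.3, 0.1, -0.3]
finger_gap: 0.797
```

Emit:
step_arm:
  targets:
    - {"translation": [0, 0, 0], "twist": [0, 0, 0]}
    - {"translation": [0, 0, 0], "twist": [0, 0, 0]}
    - {"translation": [0, 0, 0], "twist": [0, 0, 0]}
    - {"translation": [0, 0, 0], "twist": [0, 0, 0]}
  fingers: 50
  squeeze: 90

```text
clock: 20.27
tcp_pos: [497.6, 220.9, 55.6]
eef_rot: [[-0.54, -0.791, -0.286], [-0.699, 0.612, -0.371], [0.469, -0.001, -0.883]]
contact_force: [-0.5, 0.7, 4.9]
finger_gap: 0.63
```

Emit:
step_arm:
  targets:
    - {"translation": [0, 0, 2], "twist": [0, 0, 0]}
    - {"translation": [0, 0, 6], "twist": [0, 0, 0]}
    - {"translation": [0, 0, 12], "twist": [0, 0, 0]}
    - {"translation": [0, 0, 20], "twist": [0, 0, 0]}
    - {"translation": [0, 0, 30], "twist": [0, 0, 0]}
    - {"translation": [0, 0, 36], "twist": [0, 0, 0]}

```text
clock: 21.02
tcp_pos: [497.7, 220.9, 92.2]
eef_rot: [[-0.541, -0.791, -0.286], [-0.699, 0.612, -0.371], [0.469, -0.001, -0.883]]
contact_force: [-0.7, -1.1, -1.4]
finger_gap: 0.634
```

Emit:
step_arm:
  targets:
    - {"translation": [0, 0, 15], "twist": [0, 0, 0]}
    - {"translation": [0, 0, 32], "twist": [1.5, -1.2, 0]}
    - {"translation": [0, 0, 48], "twist": [6, -4.6, 0]}
    - {"translation": [0, 0, 57], "twist": [12, -9.3, 0]}
    - {"translation": [0, 0, 60], "twist": [18, -13.9, 0]}
    - {"translation": [0, 0, 60], "twist": [22.15, -17.12, 0]}
    - {"translation": [0, 0, 60], "twist": [22.15, -17.12, 0]}

```text
clock: 21.9
tcp_pos: [497.1, 220.1, 152.3]
eef_rot: [[-0.612, -0.79, 0.0], [-0.79, 0.612, -0.001], [0.0, -0.0, -1.0]]
contact_force: [0.8, -0.1, -1.6]
finger_gap: 0.628
```

Emit:
step_arm:
  targets:
    - {"translation": [2, -8, 0], "twist": [0, 0, -4]}
    - {"translation": [9, -30, 0], "twist": [0, 0, -14]}
    - {"translation": [17, -58, 0], "twist": [0, 0, -24]}
    - {"translation": [26, -88, 0], "twist": [0, 0, -34]}
    - {"translation": [35, -118, 0], "twist": [0, 0, -44]}
    - {"translation": [44, -148, 0], "twist": [0, 0, -54]}
    - {"translation": [50, -168, 0], "twist": [0, 0, -64]}
    - {"translation": [53, -178, 0], "twist": [0, 0, -73]}

```text
clock: 22.9
tcp_pos: [550.9, 41.9, 151.3]
eef_rot: [[-0.933, 0.359, -0.002], [0.359, 0.933, -0.001], [0.002, -0.002, -1.0]]
contact_force: [-0.2, -0.3, -1.5]
finger_gap: 0.631
```

Emit:
step_arm:
  targets:
    - {"translation": [1, -3.5, -5], "twist": [0, 0, -4.5]}
    - {"translation": [1, -3.5, -20], "twist": [0, 0, -5.9]}
    - {"translation": [1, -3.5, -42], "twist": [0, 0, -5.9]}
    - {"translation": [1, -3.5, -64], "twist": [0, 0, -5.9]}
    - {"translation": [1, -3.5, -76], "twist": [0, 0, -5.9]}
    - {"translation": [1, -3.5, -80], "twist": [0, 0, -5.9]}
    - {"translation": [1, -3.5, -80], "twist": [0, 0, -5.9]}

```text
clock: 23.78
tcp_pos: [551.7, 39.4, 71.5]
eef_rot: [[-0.894, 0.448, 0.0], [0.448, 0.894, -0.0], [-0.0, -0.0, -1.0]]
contact_force: [-0.7, 0.3, -1.5]
finger_gap: 0.632
```

```bash
python3 - <<'E'
from h import *
s=arm.snapshot("scene");cv2.imwrite("pics/scene7.png",s)
g=lambda i,a,b:cv2.convertScaleAbs(i,alpha=a,beta=b)
tiles("pics/z8.png",[([(g(s,.85,0),265,175,80,60)],800,600)])
st=arm.get_state();T=st["tcp_pos"];print(T,st["contact_force"],st["clock"])
ex=np.array([-.894,.448,0]);ey=np.array([-.448,-.894,0]);ez=np.array([0,0,1.])
for a in(-3,0,3,6):
    c,q=np.cos(np.radians(a)),np.sin(np.radians(a)); X=ex*c+ez*q; Z=ez*c-ex*q
    pt=lambda x,y,w=12:T+X*(x-34)+ey*y+Z*(6+w)
    P=[pt(-55,28),pt(-55,-28),pt(-55,28,0),pt(-55,-28,0),pt(0,0)]
    print(a,((pix("scene",P)-[265,175])*10).round(0).tolist())
E
```

```text
[551.79695107  39.30761807  71.82281299] [-0.39846248 -0.13375805 -1.4814285 ] 23.825
-3 [[260.0, 250.0], [341.0, 334.0], [259.0, 282.0], [339.0, 366.0], [450.0, 255.0]]
0 [[257.0, 263.0], [338.0, 347.0], [258.0, 294.0], [338.0, 378.0], [447.0, 261.0]]
3 [[255.0, 276.0], [336.0, 360.0], [257.0, 306.0], [338.0, 391.0], [445.0, 266.0]]
6 [[254.0, 288.0], [334.0, 373.0], [258.0, 318.0], [338.0, 403.0], [442.0, 271.0]]
```

View pics/z8.png

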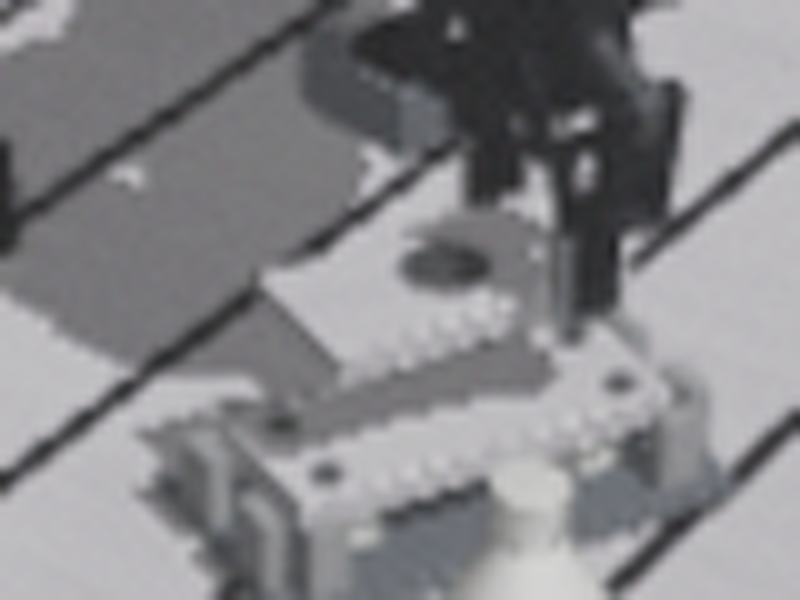

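Short plate is held right side up with a droop of about 3°, and its round at (446,266) matches the prediction (445,265). Check the long plate in the same view for relative alignment.

```bash
python3 - <<'E'
from h import *
ex=np.array([-.894,.448,0]);ey=np.array([-.448,-.894,0])
obs=np.array([[282,422],[326,472],[620,380]])/10+[265,175]
W=ray("scene",obs,36);C=np.array([581.9,24.1,36])
for w in W: print(w.round(1),"plate coords",((w-C)@ex).round(1),((w-C)@ey).round(1))
t=np.array([[231,103],[281,130],[136,273],[187,300]])/5+[270,145]
for w in ray("top",t,36): print(w.round(1),((w-C)@ex).round(1),((w-C)@ey).round(1))
r=ray("scene",[[265+44.6,175+26.6]],71.6+18);print("short centre seen",r, "pred",np.array([551.8,39.3])-34*ex[:2])
E
```

```text
[624.9 -11.9  36. ] plate coords -54.6 12.9
[639.9  16.5  36. ] plate coords -55.2 -19.2
[540.2  65.8  36. ] plate coords 56.0 -18.6
[638.4  13.6  36. ] -55.2 -15.9
[623.5 -14.9  36. ] -54.6 16.3
[539.6  63.3  36. ] 55.4 -16.1
[525.2  34.5  36. ] 55.4 16.1
short centre seen [[584.79374309  25.41476492  89.6       ]] pred [582.196  24.068]
```

Emit:
step_arm:
  targets:
    - {"translation": [-0.9, 0.4, -6], "twist": [-0.6, -1.2, 0]}
    - {"translation": [-0.9, 0.4, -14], "twist": [-1.12, -2.24, 0]}
    - {"translation": [-0.9, 0.4, -22], "twist": [-1.12, -2.24, 0]}
    - {"translation": [-0.9, 0.4, -29], "twist": [-1.12, -2.24, 0]}
    - {"translation": [-0.9, 0.4, -34], "twist": [-1.12, -2.24, 0]}
    - {"translation": [-0.9, 0.4, -36], "twist": [-1.12, -2.24, 0]}
    - {"translation": [-0.9, 0.4, -36], "twist": [-1.12, -2.24, 0]}

```text
clock: 24.7
tcp_pos: [550.6, 39.7, 35.3]
eef_rot: [[-0.893, 0.448, 0.039], [0.448, 0.894, -0.02], [-0.044, 0.0, -0.999]]
contact_force: [0.8, -0.2, -1.8]
finger_gap: 0.626
```

Emit:
step_arm:
  targets:
    - {"translation": [0, 0, -0.7], "twist": [0, 0, 0]}
    - {"translation": [0, 0, -1.4], "twist": [0, 0, 0]}
    - {"translation": [0, 0, -2], "twist": [0, 0, 0]}
    - {"translation": [0, 0, -2], "twist": [0, 0, 0]}

```text
clock: 25.2
tcp_pos: [550.6, 39.7, 33.3]
eef_rot: [[-0.893, 0.448, 0.039], [0.448, 0.894, -0.02], [-0.044, 0.0, -0.999]]
contact_force: [0.2, -0.2, -2.1]
finger_gap: 0.628
```

Emit:
step_arm:
  targets:
    - {"translation": [0, 0, -0.5], "twist": [0, 0, 0]}
    - {"translation": [0, 0, -1.0], "twist": [0, 0, 0]}
    - {"translation": [0, 0, -1.5], "twist": [0, 0, 0]}
    - {"translation": [0, 0, -1.5], "twist": [0, 0, 0]}

```text
clock: 25.7
tcp_pos: [550.8, 39.9, 32.3]
eef_rot: [[-0.893, 0.448, 0.04], [0.448, 0.894, -0.019], [-0.044, 0.001, -0.999]]
contact_force: [-2.0, 1.7, 5.7]
finger_gap: 0.628
```

Emit:
step_arm:
  targets:
    - {"translation": [0, 0, -0.4], "twist": [0, 0, 0]}
    - {"translation": [0, 0, -0.8], "twist": [0, 0, 0]}
    - {"translation": [0, 0, -0.8], "twist": [0, 0, 0]}

```text
clock: 26.08
tcp_pos: [550.9, 40.0, 32.0]
eef_rot: [[-0.893, 0.448, 0.04], [0.448, 0.894, -0.019], [-0.045, 0.001, -0.999]]
contact_force: [-3.9, 2.4, 9.9]
finger_gap: 0.632
```

Contact at 32.3, within 2 mm of prediction (30). Ease off and release.

Emit:
step_arm:
  targets:
    - {"translation": [0, 0, 0.8], "twist": [0, 0, 0]}
    - {"translation": [0, 0, 0.8], "twist": [0, 0, 0]}
  squeeze: 20

```text
clock: 26.32
tcp_pos: [550.8, 39.8, 32.3]
eef_rot: [[-0.893, 0.448, 0.04], [0.448, 0.894, -0.019], [-0.044, 0.001, -0.999]]
contact_force: [-2.1, 1.7, 6.3]
finger_gap: 0.632
```

Emit:
step_arm:
  targets:
    - {"translation": [0, 0, 0], "twist": [0, 0, 0]}
    - {"translation": [0, 0, 0], "twist": [0, 0, 0]}
    - {"translation": [0, 0, 0], "twist": [0, 0, 0]}
    - {"translation": [0, 0, 0], "twist": [0, 0, 0]}
  fingers: 72

```text
clock: 26.82
tcp_pos: [550.6, 39.7, 31.7]
eef_rot: [[-0.893, 0.448, 0.039], [0.448, 0.894, -0.02], [-0.044, -0.0, -0.999]]
contact_force: [0.5, 0.6, -0.2]
finger_gap: 0.846
```

Emit:
step_arm:
  targets:
    - {"translation": [0, 0, 6], "twist": [0, 0, 0]}
    - {"translation": [0, 0, 20], "twist": [0, 0, 0]}
    - {"translation": [0, 0, 50], "twist": [0, 0, 0]}
    - {"translation": [0, 0, 90], "twist": [0, 0, 0]}
    - {"translation": [0, 0, 130], "twist": [0, 0, 0]}
    - {"translation": [-10, -60, 150], "twist": [0, 0, 0]}
    - {"translation": [-30, -120, 160], "twist": [0, 0, 0]}
    - {"translation": [-50, -180, 160], "twist": [0, 0, 0]}

```text
clock: 27.82
tcp_pos: [501.4, -138.5, 193.8]
eef_rot: [[-0.893, 0.447, 0.042], [0.447, 0.894, -0.021], [-0.047, -0.0, -0.999]]
contact_force: [2.2, -0.4, -1.4]
finger_gap: 0.845
```

Emit:
step_arm:
  targets:
    - {"translation": [-20, -50, 0], "twist": [0, 0, 0]}
    - {"translation": [-40, -100, 0], "twist": [0, 0, 0]}
    - {"translation": [-60, -140, 0], "twist": [0, 0, 0]}
    - {"translation": [-60, -140, 0], "twist": [0, 0, 0]}
    - {"translation": [-60, -140, 0], "twist": [0, 0, 0]}

```text
clock: 28.45
tcp_pos: [441.9, -276.3, 192.4]
eef_rot: [[-0.893, 0.448, 0.04], [0.448, 0.894, -0.02], [-0.044, 0.0, -0.999]]
contact_force: [-0.0, 0.6, -0.0]
finger_gap: 0.842
```

```bash
python3 - <<'E'
from h import *
t=arm.snapshot("top");s=arm.snapshot("scene");cv2.imwrite("pics/top9.png",t);cv2.imwrite("pics/scene9.png",s)
g=lambda i,a,b:cv2.convertScaleAbs(i,alpha=a,beta=b)
tiles("pics/z9.png",[([(g(t,1.3,0),275,145,75,75),(g(s,.8,0),265,175,75,75)],400,400)])
ex=np.array([-.894,.448,0]);ey=np.array([-.448,-.894,0]);C=np.array([581.9,24.1,48])
P=[C+ex*i*55+ey*j*28 for i,j in((1,1),(1,-1),(-1,-1),(-1,1))]+[C]
f=400/75
print(((pix("top",P)-[275,145])*f).round(0).tolist(),((pix("scene",P)-[265,175])*f+[400,0]).round(0).tolist())
st=arm.get_state();print(st["tcp_pos"],st["contact_force"],st["clock"])
# bystanders: image change around them vs start
for n,a in(("top",t),("scene",s)):
    d=cv2.absdiff(cv2.cvtColor(a,6),cv2.cvtColor(cv2.imread(f"pics/{n}0.png"),6))
    for nm,p in dict(bottle=(710,135,60),jar=(696,-143,40),gear=(387,145,40),switch=(395,-139,20)).items():
        u,v=pix(n,[p])[0].astype(int); print(n,nm,int(d[v-6:v+7,u-6:u+7].mean()))
E
```

```text
[[193.0, 326.0], [97.0, 275.0], [199.0, 93.0], [294.0, 143.0], [196.0, 209.0]] [[692.0, 151.0], [738.0, 194.0], [581.0, 243.0], [538.0, 197.0], [638.0, 196.0]]
[ 442.21958241 -275.83470285  192.20481802] [ 0.39172793 -0.78034253  0.48080432] 28.55
top bottle 6
top jar 3
top gear 10
top switch 2
scene bottle 3
scene jar 2
scene gear 2
scene switch 2
```

View pics/z9.png

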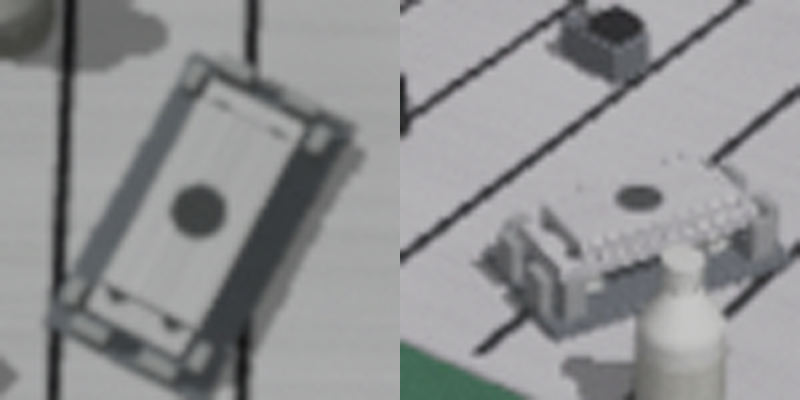

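The round shows at (198,211) in the top tile against (196,209) predicted, under 2 mm off. The short plate lies flat and lengthwise on the long one, with even strips of the long plate visible at both ends. Bystander patches are barely changed and the robot is clear, so I'm handing in.

```bash
python3 -c "
from workcell import arm
print(arm.finish_job())"
```

```text
the job is handed in; nothing more can be done
None
```

Both plates are out of their nests and stacked on the carrier, and I handed the job in at about 28.6 s of the 72 s allowed; no verdict was reported. I tipped each plate at its press point, gripped it near the raised end with the tool tilted to match, and set it down slowly until I felt contact.

What the last checks showed:
- **Long plate:** it lies flat between the guides, with its hole centroid about 2 mm from my seat estimate. The scene camera read it about 3 mm off sideways compared with the top view, close to the stated 2 mm calibration error.
- **Short plate:** it lies flat, right side up and lengthwise on the long plate, centred within about 2 mm in the top view.
- **Surroundings:** the arm is clear, with no contact force beyond sensor noise. The bottle, jar, gear motor and switch look unmoved. I did not check the screwdriver and wrench numerically, but the arm never went near them at low height.

Three readings were outside expectation:
- **End stop:** pressing the short plate reached the rocker's end stop and peaked at about 16.6 N, just over the suggested 14 N.
- **Set-down load:** setting down the long plate briefly pressed with about 20 N before I eased off.
- **Early contact:** the short plate touched about 2 mm higher than predicted. I eased off and released it there, so it settled by up to about 2 mm.

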